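Pin a stack of specimen trays to its transport base

ROBOT

A 6-joint arm with a two-finger parallel gripper is mounted at the origin on the work surface. World frame = base frame: x ahead of the robot, y to its left, z up, the work surface at z = 0. Lengths are in mm, angles in rad, forces in N, time in s.
With the tool pointing down it reaches from about 350 to 875 mm from the base axis. Payload 4.2 kg.
Tool frame: the origin (TCP) lies at the very end of the fingers, on their centre line; the grasp point (between the pads) lies 19 mm behind it; z points along the fingers, y is the direction in which the jaws open and shut (so a half turn about z gives the same grasp; the last joint's range is limited). The gripper opens to 87 mm and grips with 3 to 60 N. Pads are 19 mm wide; open, the fingers measure 117 mm over their backs; the gripper's body (75 mm by 190 mm) begins 51 mm behind the grasp point.
Start: joints at [-0.976, 0.385, 0.008, 0, -1.194, -0.259], TCP at [205.968, -590.065, 222.55] pointing down, gripper open.
Joint ranges: [-3.14, 3.14], [-1.21, 2.06], [-1.07, 1.41], [-3.16, 2.05], [-2.99, -0.16], [-3.1, 3.1]. Speed limits (rad/s): [2.79, 2.79, 3.14, 3.14, 3.14, 3.14].

INTERFACE

Orientations are given as a 3x3 rotation matrix whose columns are the frame's x, y, z axes.
In Python, from bench import get_obs, viewer, finish_job gives the robot as it stands. The module is installed in compiled form; this text tells all that it offers.
- The arm moves only by the tool play_rows, never from a script. Its argument "steps" is a list that holds one entry, the list of rows, each a list of 4 numbers: the shift along the tool's x, y, z in mm, then the turn about the tool's z in degrees. In form: [[[dx, dy, dz, turn], ...]]. A call has exactly 5 rows; each row shifts and turns the commanded pose from where the row before left it, along the tool's axes as they then stand; what a row does not reach is not made up. A row lasts 1/12 s, in which the tool goes at most 41.7 mm and 7.16 degrees, less where a joint would pass 70% of its speed; a pose out of reach is approached as far as the arm can. A call with a gripper value outside its range is refused whole. "jaw" is the closure, from -1 (fully open) to 1 (shut), so that 0 is half open, set as the call begins (left out, the last holds). The fingers move at their own pace and stop on an object; "squeeze" is the grip in N (left out, the last holds). Time passes only in rows, so rows that do not move let the fingers close, or fill a call up. It gives the time, the measured TCP pose, the force and the opening at its end, in the units of the state.
- get_obs(): the state, without advancing time (a new reading comes with each control period).
- viewer.get_image(name): name is "scene" or "top" or "wrist"; returns the picture (480x640x3 uint8, blue, green, red); there is no depth.
- viewer.get_calibration(name): a dict with "fx", "fy", "cx", "cy" (pixels), "k1" (the pictures are not rectified: a ray, as slopes to the right and down, at radius r is drawn at 1 + k1 r^2 times it, then the intrinsics apply), "origin" and "rotation" of the camera in the world. Camera axes: x right, y down, z forward; pixel columns grow to the right and rows downward; lengths in mm; the calibration is good to about 2 mm. A picture is of the moment at which its call begins: read the wrist's pose just before it. get_calibration takes no time and is no camera call; for the wrist camera it gives the pose at the moment of the call.
- finish_job(): hands the job in, once; it reports no verdict.
The state is a dict: "time": time; "joints": joint angles; "qvel": joint speeds; "tau": joint torques, N m; "ee_pos": TCP position; "orientation": TCP orientation; "ft_force": force on the tool from outside, world axes, zero at the start; "ft_torque": the same for the moment, N m; "opening": finger opening in mm.
Only numpy, scipy, OpenCV 4.12 (cv2) and the standard library are available. Lean on these libraries where they do the work, as an engineer would, in place of code of your own. Each camera call takes 0.05 s, during which the arm holds its last target. There are 200 camera calls.

TASK

The two stacked specimen trays must be locked to their transport base before they are carried off. Take the longer of the two pins from the pin rack by its knob and, keeping hold of it, push it upright down through the hole in the trays' lugs into the base until its flange sits on the top tray, then let go. Leave the short pin in the rack, and the trays where they lie.

Things in the scene. Friction and masses are not known exactly. Their poses are not given: they have to be found in the camera images.
- long_pin_knob (a point): Long pin: upright steel rod (16 mm thick, 76 mm long, tapered foot), 50 mm flange 5 mm thick, black round knob on top (26 mm across, 40 tall). Point: in the knob on the axis, 24 mm over the flange, 16 under the knob's top, 105 above the foot. Stands 2 mm loose in one of two 34 mm deep holes, 80 mm apart, of a fixed 42 mm high grey rack, its point 113 mm above the table, 32 higher than the other.
- short_pin_knob (a point): Short pin, in the rack's other hole: the same as the long pin in all but its rod, which is only 44 mm long and would not reach the base. This point is likewise on the axis in the knob, 24 mm above its flange, about 81 mm above the table. To be left in the rack.
- stack_hole (a point): Centre of the mouth of the hole in the top tray's lug, level with its upper face, 86 mm above the table; z up, x towards the tray's pocket. Two loose grey trays (28 mm high each; lug 64 x 64 mm, pocket 142 x 98, white cassettes in the top one) lie on the base, their holes in line with its hole to 2 mm. All holes are round, 30 mm across: 7 mm of play all round the rod.
- base: Fixed aluminium base plate under the trays, 226 x 110 mm, 30 mm high, with upright fins beside the trays (tops 75 mm above the table). Origin: on the axis of its hole (30 mm across, 24 mm deep), at table height; x from the hole towards the pockets, z up. With the long pin home its knob point is 115 mm above this origin and its foot 4 mm above the hole's floor.
Not all that is in view belongs to the job. What is shaped like the part that bears long_pin_knob but orange is not meant. What is shaped like the part that bears stack_hole but red is not meant.

How it is judged:
By the outcome, as a careful person would: the job done as asked, in the order asked, and still so for the second after the job is handed in, with the robot touching nothing.
It also fails if it takes over 38 s, if anything falls off the work surface, if the arm or the gripper's body presses on something with over 40 N, if the wrist force passes 120 N, or if a joint passes its speed limit or range.

## Working session

There is one attempt and no reset: what is moved stays moved. The work goes in short steps, Python scripts to look and compute and a tool call to move; the robot and the scene stay as the last step left them, time stands still between calls to the robot, and variables do not carry over. Pictures are saved under pics/ and viewed, about 8 in all and at most 12, crops included, and the job is handed in when it is done.

Besides the shell and the picture viewer there is one more tool, called after "Call:" as name([rows], argument=value, ...), one row to a line, values as JSON. play_rows: Moves the arm, as the interface text tells. Its arguments: {"type":"object","properties":{"steps":{"type":"array"},"jaw":{"type":"number"},"squeeze":{"type":"number"}},"required":["steps"]}

```bash
mkdir -p pics; cat > h.py <<'E'
import numpy as np, cv2
from bench import get_obs, viewer, finish_job
def ray(n,px,c=None):
    c=c or viewer.get_calibration(n)
    d=np.array([(px[0]-c['cx'])/c['fx'],(px[1]-c['cy'])/c['fy']]); s=d.copy()
    for _ in range(20): s=d/(1+c['k1']*(s@s))
    return np.array(c['origin'],float), np.array(c['rotation'])@np.array([s[0],s[1],1])
def onz(n,px,z,c=None):
    o,d=ray(n,px,c); return o+d*(z-o[2])/d[2]
def proj(n,p,c=None):
    c=c or viewer.get_calibration(n)
    q=np.array(c['rotation']).T@(np.array(p)-np.array(c['origin'])); s=q[:2]/q[2]; s=s*(1+c['k1']*(s@s))
    return s*[c['fx'],c['fy']]+[c['cx'],c['cy']]
E
python3 - <<'E'
from h import *
for n in ('scene','top'):
    im=viewer.get_image(n); cv2.imwrite(f'pics/{n}0.png',im); c=viewer.get_calibration(n); print(n,c['origin'],c['fx'],c['k1'])
o=get_obs();print(o['time'],o['orientation'],o['opening'])
E
```

```text
scene [682.85916047 338.38795458 862.25624556] 502.1258263290375 -0.06571844022341877
top [301.3435967  -30.28656642 786.31295496] 460.5176882341626 -0.033187537657910764
0.1 [[-9.44185873e-01 -3.29412297e-01 -7.58772991e-04]
 [-3.29413153e-01  9.44184065e-01  1.85084415e-03]
 [ 1.06730544e-04  1.99749071e-03 -9.99997999e-01]] 86.9338851339871
```

View pics/top0.png

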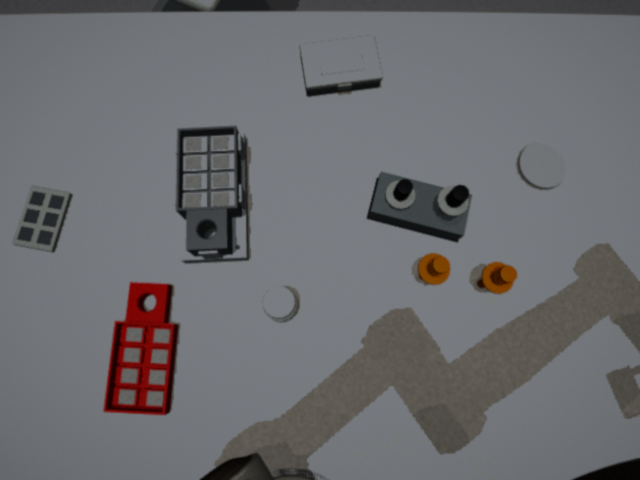

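View pics/scene0.png

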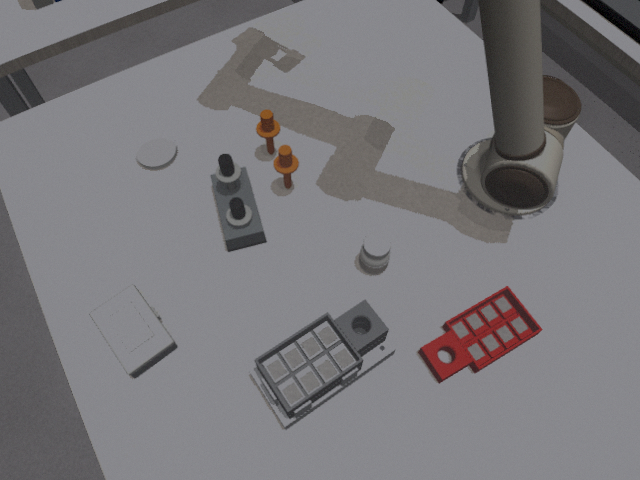

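The images show black knobs at top (403,189) and (457,196), scene (237,208) and (227,163). The orange pins at top (438,266) and (504,275) and the red tray at (149,302) are decoys. The grey stack's hole is at top (207,230), scene (361,325). I'll triangulate the knobs to find which is the longer.

```bash
python3 - <<'E'
from h import *
def blob(n,box,thr,):
    im=cv2.imread(f'pics/{n}0.png'); x0,y0,x1,y1=box; m=(im[y0:y1,x0:x1].max(2)<thr).astype('uint8')
    k,l,s,c=cv2.connectedComponentsWithStats(m); i=1+s[1:,4].argmax(); return c[i]+[x0,y0],s[i]+[x0,y0,0,0,0]
def tri(a,b):
    (o,d),(p,e)=ray('top',a),ray('scene',b)
    t=np.linalg.lstsq(np.c_[d,-e],p-o,rcond=None)[0]; P,Q=o+d*t[0],p+e*t[1]; return (P+Q)/2,np.linalg.norm(P-Q)
for nm,bt,bs in (('A',(385,172,418,208),(220,190,255,225)),('B',(438,178,475,215),(212,148,245,182))):
    a,sa=blob('top',bt,40); b,sb=blob('scene',bs,40); print(nm,a,sa,b,sb,tri(a,b))
print('hole',tri((207,229.5),(361,325)),onz('top',(207,229.5),86),onz('scene',(361,325),86))
print('orange',tri((440,264),(285,151)),tri((508,273),(266,115)))
print('pocketend',onz('top',(208,129),86))
a=cv2.imread('pics/top0.png')[165:255,355:485];b=cv2.imread('pics/scene0.png')[140:255,195:280];c=cv2.imread('pics/top0.png')[195:270,170:260];d=cv2.imread('pics/scene0.png')[295:370,320:400]
f=lambda i:cv2.resize(i,(390,290),interpolation=cv2.INTER_CUBIC)
cv2.imwrite('pics/crop1.png',cv2.convertScaleAbs(np.vstack([np.hstack([f(a),f(b)]),np.hstack([f(c),f(d)])]),alpha=1.5))
E
```

```text
A [402.6609589  189.38013699] [394 179  19  22 292] [239.25 214.75] [238 214   3   3   4] (array([ 547.68127408, -177.3859349 ,   62.48749228]), np.float64(10.546041629270169))
B [456.90588235 196.04117647] [446 186  23  21 340] [224.5 167.5] [224 167   2   2   2] (array([ 527.1157707 , -257.77283313,  101.19454592]), np.float64(0.7204574246925184))
hole (array([477.0679268 , 134.41909726,  83.37703463]), np.float64(0.9501124720200115)) [476.74084386 133.46390354  86.        ] [477.4334384  135.44789521  86.        ]
orange (array([ 416.0183569 , -219.06957524,  119.01961112]), np.float64(1.734026387010185)) (array([ 402.6937232 , -318.71589557,  119.00524433]), np.float64(1.620757322458722))
pocketend [648.55442797 141.08333882  86.        ]
```

View pics/crop1.png

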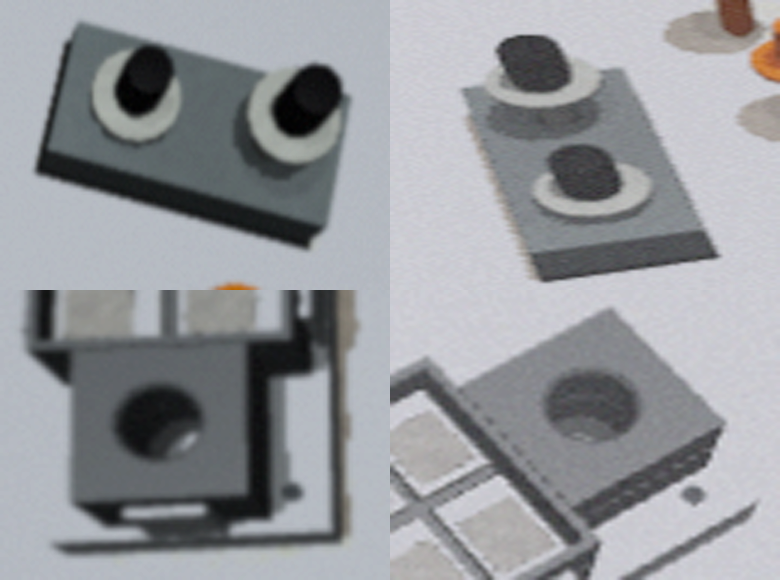

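Pin B, at top (457,196) and scene (227,163), is the long one: it has the clear gap and shadow under its flange, and it measures about 38 mm higher than A. I'll move above it.

Call:
play_rows([
  [[-27.5,13.9,0,0],[-27.5,13.9,0,0],[-27.5,13.9,0,0],[-27.5,13.9,0,0],[-27.5,13.9,0,0]],
], jaw=-1, squeeze=40)

```text
time: 0.52
ee_pos: [313.4, -477.8, 222.0]
orientation: [[-0.944, -0.329, -0.001], [-0.329, 0.944, 0.001], [0.0, 0.001, -1.0]]
ft_force: [1.1, -1.1, 0.6]
opening: 87.1
```

Call:
play_rows([
  [[-27.5,13.9,0,0],[-27.5,13.9,0,0],[-27.5,13.9,0,0],[-27.5,13.9,0,0],[-27.5,13.9,0,0]],
])

```text
time: 0.93
ee_pos: [420.4, -366.7, 222.2]
orientation: [[-0.944, -0.329, -0.001], [-0.329, 0.944, 0.001], [0.0, 0.001, -1.0]]
ft_force: [0.3, 0.4, -0.2]
opening: 87.0
```

Call:
play_rows([
  [[-27.5,13.9,0,0],[-27.5,13.9,0,0],[-27.5,13.9,0,0],[-27.5,13.9,0,0],[-27.5,13.9,0,0]],
])

```text
time: 1.35
ee_pos: [527.3, -255.9, 222.1]
orientation: [[-0.944, -0.33, -0.001], [-0.33, 0.944, 0.0], [0.001, 0.001, -1.0]]
ft_force: [1.2, -0.7, 0.0]
opening: 86.9
```

Call:
play_rows([
  [[0,0,0,-7],[0,0,0,-7],[0,0,0,-7],[0,0,0,-7],[0,0,0,-7]],
])

```text
time: 1.77
ee_pos: [526.5, -257.0, 221.9]
orientation: [[-0.579, -0.815, -0.001], [-0.815, 0.579, 0.0], [0.0, 0.001, -1.0]]
ft_force: [1.0, -0.3, 0.3]
opening: 86.8
```

```bash
python3 - <<'E'
from h import *
o=get_obs();c=viewer.get_calibration('wrist')
for n in ('wrist',):
    cv2.imwrite(f'pics/{n}1.png',viewer.get_image(n))
import pickle;pickle.dump(c,open('w1.pkl','wb'))
print(o['time'],o['ee_pos'],o['orientation'],o['joints'],o['ft_force'],c)
for p in ((527,-258,113),(548,-178,81)): print(proj('wrist',p,c))
E
```

```text
1.7667 [ 526.51912674 -256.97247637  221.92702464] [[-5.79272763e-01 -8.15132932e-01 -1.17001533e-03]
 [-8.15133720e-01  5.79272641e-01  4.75261302e-04]
 [ 2.90356733e-04  1.22902488e-03 -9.99999203e-01]] [-1.77939441e-01  3.19445374e-01 -9.14795707e-02 -2.84179584e-04
 -1.16110706e+00 -4.39783649e-01] [ 0.95382049 -0.31603837  0.29467223] {'fx': 339.58779329054886, 'fy': 339.58779329054886, 'cx': 318.20686141773245, 'cy': 236.314659957686, 'k1': -0.005733379751377901, 'origin': array([ 489.65534964, -310.08260898,  383.42695368]), 'rotation': array([[-0.81450622,  0.56311245,  0.13958506],
       [ 0.58015396,  0.79016471,  0.19763884],
       [ 0.0009977 ,  0.24195889, -0.97028599]])}
[317.63090994 232.34426754]
[348.049332   302.66945788]
```

View pics/wrist1.png

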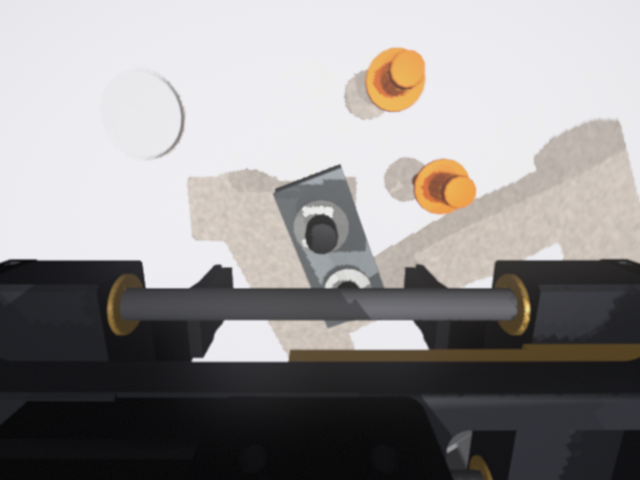

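The wrist image shows the long pin's black knob at (321,233), beside the predicted (318,232). The short pin is hidden behind the gripper bar at (347,285), and the orange pins stay clear. I'll refine the knob and hole positions.

```bash
python3 - <<'E'
from h import *
import pickle;c=pickle.load(open('w1.pkl','rb'))
im=cv2.imread('pics/wrist1.png')
m=np.zeros(im.shape[:2],'uint8');m[205:262,295:350]=(im[205:262,295:350].max(2)<75)
k,l,s,ce=cv2.connectedComponentsWithStats(m);i=1+s[1:,4].argmax();print(s[i],ce[i])
for z in (109,113): print('wrist',onz('wrist',ce[i],z,c),'top',onz('top',(456.9,196),z))
(o,d),(p,e)=ray('top',(456.9,196)),ray('wrist',ce[i],c)
t=np.linalg.lstsq(np.c_[d,-e],p-o,rcond=None)[0];print(o+d*t[0],p+e*t[1])
# flange by white in top, z=89 (top face)
t0=cv2.imread('pics/top0.png')
P=np.array([527,-258,89.]);a=np.linspace(0,6.283,40)
print('flange pred',proj('top',P))
for n in ('top','scene'):
    g=cv2.imread(f'pics/{n}0.png')
    u=proj(n,(477,134.4,86)).astype(int);b=g[u[1]-14:u[1]+15,u[0]-16:u[0]+17].max(2)
    th,mm=cv2.threshold(b,0,255,cv2.THRESH_BINARY_INV+cv2.THRESH_OTSU)
    cs,_=cv2.findContours(mm,cv2.RETR_EXTERNAL,cv2.CHAIN_APPROX_NONE);q=cv2.convexHull(max(cs,key=cv2.contourArea));el=cv2.fitEllipse(q)
    px=np.array(el[0])+[u[0]-16,u[1]-14];print(n,th,px,el[1],onz(n,px,86))
E
```

```text
[306 215  31  38 622] [319.54019293 234.52411576]
wrist [ 527.34067453 -254.7908027   109.        ] top [ 524.8679084  -255.47368409  109.        ]
wrist [ 526.79137972 -255.59672654  113.        ] top [ 523.54784322 -254.14379889  113.        ]
[ 525.02287103 -255.62979949  108.53043946] [ 527.33837113 -254.79418224  109.01677347]
flange pred [454.52133009 198.67270348]
top 46.0 [205.86537838 228.48407745] (18.727645874023438, 20.352371215820312) [478.38548593 135.34148837  86.        ]
scene 76.0 [361.03829765 324.42334747] (17.828161239624023, 20.06783103942871) [476.82948639 134.65878034  86.        ]
```

Call:
play_rows([
  [[-1.5,1,25,0],[0,0,30,0],[0,0,30,0],[0,0,25,0],[0,0,17,0]],
])

```text
time: 2.23
ee_pos: [525.0, -254.9, 92.4]
orientation: [[-0.587, -0.809, -0.004], [-0.809, 0.587, 0.002], [0.001, 0.004, -1.0]]
ft_force: [-0.1, 0.2, -0.0]
opening: 86.9
```

Call:
play_rows([
  [[0,0,0,0],[0,0,0,0],[0,0,0,0],[0,0,0,0],[0,0,0,0]],
], jaw=1, squeeze=40)

```text
time: 2.65
ee_pos: [527.7, -255.7, 97.2]
orientation: [[-0.585, -0.811, 0.003], [-0.811, 0.585, -0.001], [-0.001, -0.003, -1.0]]
ft_force: [-0.5, 0.0, -0.0]
opening: 61.5
```

Call:
play_rows([
  [[0,0,0,0],[0,0,0,0],[0,0,0,0],[0,0,0,0],[0,0,0,0]],
])

```text
time: 3.07
ee_pos: [526.7, -255.5, 95.6]
orientation: [[-0.584, -0.811, 0.0], [-0.811, 0.584, -0.0], [0.0, -0.0, -1.0]]
ft_force: [0.5, -0.3, -0.7]
opening: 28.6
```

Call:
play_rows([
  [[0,0,0,0],[0,0,0,0],[0,0,0,0],[0,0,0,0],[0,0,0,0]],
])

```text
time: 3.48
ee_pos: [526.7, -255.4, 95.6]
orientation: [[-0.584, -0.812, -0.0], [-0.812, 0.584, 0.0], [0.0, 0.0, -1.0]]
ft_force: [-0.5, 0.8, 1.6]
opening: 25.1
```

Call:
play_rows([
  [[0,0,-5,0],[0,0,-10,0],[0,0,-15,0],[0,0,-15,0],[0,0,-10,0]],
])

```text
time: 3.9
ee_pos: [527.6, -255.8, 152.7]
orientation: [[-0.584, -0.812, 0.003], [-0.812, 0.584, -0.001], [-0.001, -0.003, -1.0]]
ft_force: [0.2, 0.4, -1.7]
opening: 25.3
```

Call:
play_rows([
  [[0,0,-15,0],[0,0,-20,0],[0,0,-20,0],[0,0,-15,0],[0,0,-5,0]],
])

```text
time: 4.32
ee_pos: [528.1, -256.0, 229.0]
orientation: [[-0.584, -0.812, 0.006], [-0.812, 0.584, -0.002], [-0.002, -0.006, -1.0]]
ft_force: [0.6, -1.2, -1.5]
opening: 25.0
```

Call:
play_rows([
  [[0,0,0,0],[0,0,0,0],[0,0,0,0],[0,0,0,0],[0,0,0,0]],
])

```text
time: 4.73
ee_pos: [526.4, -255.3, 224.4]
orientation: [[-0.584, -0.811, -0.002], [-0.811, 0.584, 0.001], [0.001, 0.002, -1.0]]
ft_force: [-0.3, 0.4, -1.2]
opening: 25.1
```

```bash
python3 - <<'E'
from h import *
o=get_obs();R=o['orientation']
a=viewer.get_image('wrist');cw=viewer.get_calibration('wrist');s=viewer.get_image('scene')
p=o['ee_pos'];print(p,o['opening'],o['ft_force'],o['joints'])
print('shift tool',np.array(R).T@(np.array([477.3,134.9,p[2]])-p))
u=proj('scene',p-[0,0,40]).astype(int);print(u)
y,x=max(u[1]-75,0),max(u[0]-100,0);b=cv2.resize(s[y:y+150,x:x+200],(640,480))
cv2.imwrite('pics/lift.png',cv2.convertScaleAbs(b,alpha=1.5))
E
```

```text
[ 526.35213568 -255.34928906  224.42859273] 25.054478287130106 [-0.34071695  0.39318136 -1.23282261] [-1.75101893e-01  3.16640613e-01 -8.91431236e-02 -1.78509656e-04
 -1.16711544e+00 -4.49043414e-01]
shift tool [-287.98784687  267.88715145    0.30621398]
[217 138]
```

View pics/lift.png

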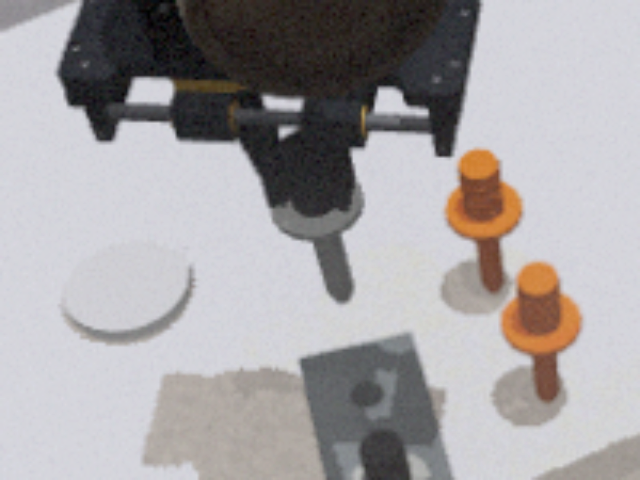

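The long pin is lifted cleanly: the rod hangs below the gripper, its rack hole at crop (367,393) is empty, and the short pin is still in place. I'll carry it over the stack hole.

Call:
play_rows([
  [[-8,7.5,0,0],[-18,17,0,0],[-22,20,0,0],[-22,20,0,0],[-22,20,0,0]],
])

```text
time: 5.25
ee_pos: [511.4, -129.9, 225.4]
orientation: [[-0.585, -0.811, -0.0], [-0.811, 0.585, 0.0], [-0.0, 0.0, -1.0]]
ft_force: [0.1, 0.6, -1.0]
opening: 25.3
```

Call:
play_rows([
  [[-22,20,0,0],[-22,20,0,0],[-22,20,0,0],[-22,20,0,0],[-22,20,0,0]],
])

```text
time: 5.67
ee_pos: [494.4, 18.0, 225.7]
orientation: [[-0.584, -0.812, 0.0], [-0.812, 0.584, 0.0], [-0.0, -0.0, -1.0]]
ft_force: [0.7, -0.5, -1.7]
opening: 24.9
```

Call:
play_rows([
  [[-22,20,0,0],[-22,20,0,0],[-20,20,0,0],[-14,14,0,0],[-8,7.4,0,0]],
])

```text
time: 6.08
ee_pos: [478.6, 135.9, 225.6]
orientation: [[-0.582, -0.813, 0.0], [-0.813, 0.582, 0.001], [-0.001, 0.0, -1.0]]
ft_force: [0.5, -0.0, -1.9]
opening: 25.4
```

Call:
play_rows([
  [[0,0,0,0],[0,0,10,0],[0,0,10,0],[0,0,0,0],[0,0,0,0]],
])

```text
time: 6.5
ee_pos: [478.8, 132.3, 204.3]
orientation: [[-0.586, -0.811, -0.003], [-0.811, 0.586, -0.002], [0.003, 0.001, -1.0]]
ft_force: [-0.4, 1.0, -1.3]
opening: 24.7
```

Call:
play_rows([
  [[0,0,0,0],[0,0,0,0],[0,0,0,0],[0,0,0,0],[0,0,0,0]],
])

```text
time: 6.92
ee_pos: [479.5, 133.6, 205.8]
orientation: [[-0.585, -0.811, 0.0], [-0.811, 0.585, 0.0], [-0.001, -0.0, -1.0]]
ft_force: [-0.4, 0.2, -1.4]
opening: 25.1
```

```bash
python3 - <<'E'
from h import *
import pickle
print('lift foot pred',proj('scene',(526.4,-255.3,137)))
o=get_obs();R=np.array(o['orientation']);cw=viewer.get_calibration('wrist')
s=viewer.get_image('scene');t=viewer.get_image('top');w=viewer.get_image('wrist')
for n,i in zip('stw',(s,t,w)): cv2.imwrite(f'pics/over_{n}.png',i)
pickle.dump(cw,open('w2.pkl','wb'))
p=o['ee_pos'];f=np.array([p[0],p[1],p[2]+17.4-105]);h=np.array([477.3,134.9,86]);print(p,o['opening'],o['time'],'foot',f)
out=[]
for n,i in (('scene',s),('top',t),('wrist',w)):
    c=cw if n=='wrist' else None
    u=proj(n,f,c);v=proj(n,h,c);print(n,'foot',u,'hole',v)
    x,y=np.clip((v-[65,60]).astype(int),0,[510,360]);print('crop',x,y)
    out.append(cv2.resize(i[y:y+120,x:x+88] if 0 else i[y:y+120,x:x+130],(390,360),interpolation=cv2.INTER_CUBIC))
cv2.imwrite('pics/over.png',cv2.resize(cv2.convertScaleAbs(np.hstack(out[:2]),alpha=1.6),(780,360)))
E
```

```text
lift foot pred [222.12009664 156.14382181]
[479.45849513 133.58948526 205.78255232] 25.057298704957148 6.9167 foot [479.45849513 133.58948526 118.18255232]
scene foot [360.791499   317.65486757] hole [360.88066695 324.68715721]
crop 295 264
top foot [202.31185434 222.54654839] hole [206.10862644 229.15401952]
crop 141 169
wrist foot [319.10042034 239.45070361] hole [321.98526397 229.68800445]
crop 256 169
```

View pics/over.png

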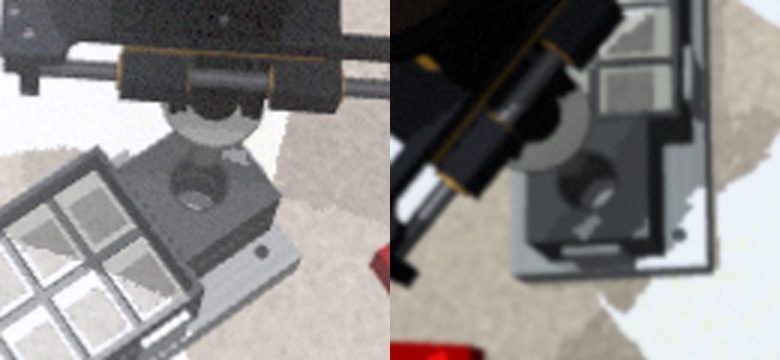

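View pics/over_w.png

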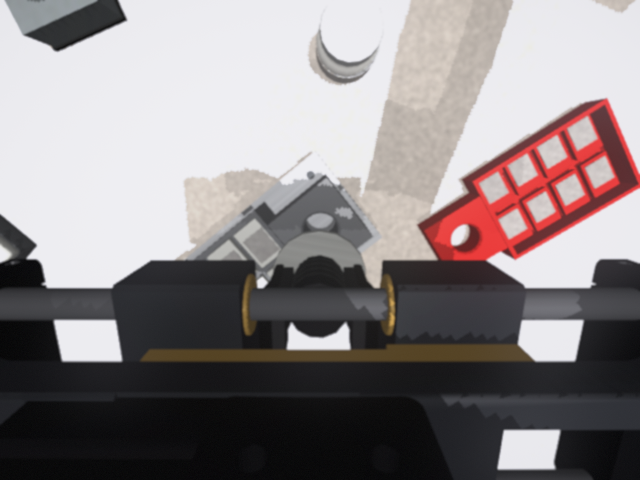

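The scene view puts the rod over the hole, but in the wrist view the rod looks shifted towards image-up, so the pin may be tilted in the grip. I'll zoom in on all three views.

```bash
python3 - <<'E'
from h import *
o=[]
for n,(x,y) in (('s',(335,280)),('t',(175,195)),('w',(285,195))):
    i=cv2.imread(f'pics/over_{n}.png')[y:y+60,x:x+60]; i=cv2.normalize(i,None,0,255,cv2.NORM_MINMAX); o.append(cv2.resize(i,(264,264),interpolation=cv2.INTER_CUBIC))
cv2.imwrite('pics/z.png',np.hstack(o))
E
```

```text
(no output)
```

View pics/z.png

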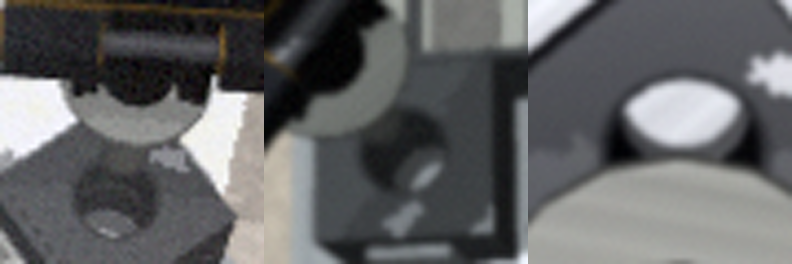

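The bright oval in the wrist zoom is the base hole's lit floor. The rod is hidden behind the flange there. In the top view the rod end is at about (202,224) against (202,223) predicted, and in the scene view at (363,315) against (361,318), so the pin is upright. The hole matches to about 2 mm. I'll insert it.

Call:
play_rows([
  [[0,1.5,4,0],[0,0,8,0],[0,0,8,0],[0,0,6,0],[0,0,4,0]],
])

```text
time: 7.48
ee_pos: [477.4, 134.2, 174.0]
orientation: [[-0.584, -0.811, -0.002], [-0.811, 0.584, -0.001], [0.002, 0.001, -1.0]]
ft_force: [0.6, -0.0, -1.7]
opening: 25.4
```

Call:
play_rows([
  [[0,0,5,0],[0,0,6,0],[0,0,6,0],[0,0,5,0],[0,0,3,0]],
])

```text
time: 7.9
ee_pos: [477.8, 134.3, 149.7]
orientation: [[-0.585, -0.811, -0.001], [-0.811, 0.585, -0.001], [0.001, 0.0, -1.0]]
ft_force: [-0.3, 0.6, -1.6]
opening: 24.8
```

Call:
play_rows([
  [[0,0,4,0],[0,0,6,0],[0,0,6,0],[0,0,5,0],[0,0,3,0]],
])

```text
time: 8.32
ee_pos: [477.8, 134.3, 125.7]
orientation: [[-0.584, -0.811, -0.001], [-0.811, 0.584, -0.001], [0.001, 0.001, -1.0]]
ft_force: [-0.8, -0.2, -1.6]
opening: 25.3
```

Call:
play_rows([
  [[0,0,4,0],[0,0,5,0],[0,0,5,0],[0,0,3,0],[0,0,2,0]],
])

```text
time: 8.73
ee_pos: [477.9, 134.4, 107.0]
orientation: [[-0.584, -0.811, -0.001], [-0.811, 0.584, -0.0], [0.001, 0.0, -1.0]]
ft_force: [-0.1, -0.1, -1.2]
opening: 24.9
```

Call:
play_rows([
  [[0,0,2,0],[0,0,2,0],[0,0,1.5,0],[0,0,1,0],[0,0,1,0]],
])

```text
time: 9.15
ee_pos: [478.2, 134.5, 100.0]
orientation: [[-0.584, -0.811, 0.0], [-0.811, 0.584, 0.0], [-0.0, -0.0, -1.0]]
ft_force: [-0.2, 0.0, -1.7]
opening: 25.1
```

Call:
play_rows([
  [[0,0,0.8,0],[0,0,0.8,0],[0,0,0.7,0],[0,0,0.4,0],[0,0,0.4,0]],
])

```text
time: 9.57
ee_pos: [478.2, 134.6, 97.7]
orientation: [[-0.584, -0.812, 0.0], [-0.812, 0.584, -0.0], [-0.0, -0.0, -1.0]]
ft_force: [-4.4, 0.1, 6.2]
opening: 25.2
```

Call:
play_rows([
  [[0,0,0.5,0],[0,0,0.3,0],[0,0,0.2,0],[0,0,0,0],[0,0,0,0]],
])

```text
time: 9.98
ee_pos: [478.2, 134.6, 97.7]
orientation: [[-0.584, -0.812, 0.001], [-0.812, 0.584, 0.0], [-0.001, -0.001, -1.0]]
ft_force: [-5.4, 0.2, 10.0]
opening: 24.8
```

```bash
python3 - <<'E'
from h import *
o=get_obs();print(o['ee_pos'],o['ft_force'],o['ft_torque'],o['opening'])
i=viewer.get_image('scene')[250:370,280:440];cv2.imwrite('pics/seat.png',cv2.convertScaleAbs(cv2.resize(i,(640,480),interpolation=cv2.INTER_CUBIC),alpha=1.5))
E
```

```text
[478.16721886 134.61653809  97.67299205] [-5.44431664  0.23163353  9.96225135] [ 0.02301238  1.49572932 -0.03097806] 24.818906120694614
```

View pics/seat.png

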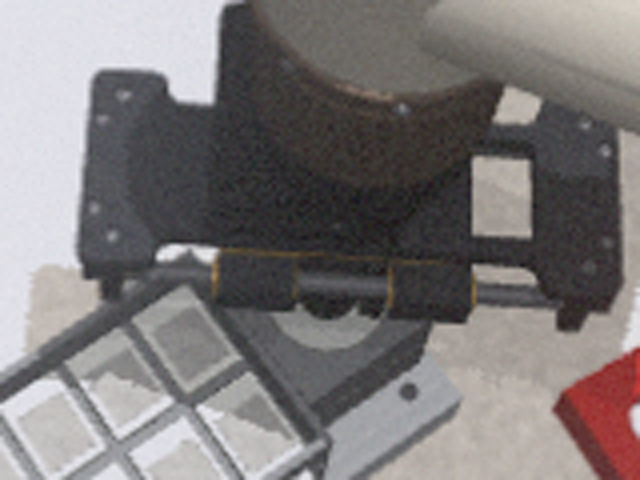

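The flange lies flat on the lug at the expected height (TCP 97.7 mm) with a 10 N reaction. I'll take off the preload, release and retreat.

Call:
play_rows([
  [[0,0,-0.8,0],[0,0,0,0],[0,0,0,0],[0,0,0,0],[0,0,0,0]],
])

```text
time: 10.45
ee_pos: [478.2, 134.6, 97.7]
orientation: [[-0.584, -0.812, 0.0], [-0.812, 0.584, 0.0], [-0.0, -0.0, -1.0]]
ft_force: [-3.6, 0.8, 7.2]
opening: 25.3
```

Call:
play_rows([
  [[0,0,0,0],[0,0,0,0],[0,0,0,0],[0,0,0,0],[0,0,0,0]],
], jaw=-1)

```text
time: 10.87
ee_pos: [478.2, 134.4, 96.5]
orientation: [[-0.584, -0.811, -0.0], [-0.811, 0.584, -0.0], [0.0, 0.0, -1.0]]
ft_force: [-0.7, -0.3, 0.1]
opening: 50.5
```

Call:
play_rows([
  [[0,0,0,0],[0,0,0,0],[0,0,0,0],[0,0,0,0],[0,0,0,0]],
])

```text
time: 11.28
ee_pos: [478.1, 134.5, 96.8]
orientation: [[-0.584, -0.811, 0.0], [-0.811, 0.584, 0.0], [-0.0, -0.0, -1.0]]
ft_force: [0.1, -1.3, 0.9]
opening: 82.3
```

Call:
play_rows([
  [[0,0,-5,0],[0,0,-15,0],[0,0,-25,0],[0,0,-30,0],[0,0,-30,0]],
])

```text
time: 11.7
ee_pos: [477.7, 134.2, 203.0]
orientation: [[-0.584, -0.811, -0.001], [-0.811, 0.584, -0.001], [0.001, 0.0, -1.0]]
ft_force: [0.2, 1.0, -0.2]
opening: 87.1
```

Call:
play_rows([
  [[25,0,0,0],[35,0,0,0],[35,0,0,0],[35,0,0,0],[25,0,0,0]],
])

```text
time: 12.12
ee_pos: [385.4, 7.0, 202.0]
orientation: [[-0.585, -0.811, -0.0], [-0.811, 0.585, 0.0], [0.0, 0.0, -1.0]]
ft_force: [1.1, -0.8, -0.7]
opening: 86.7
```

Call:
play_rows([
  [[0,0,0,0],[0,0,0,0],[0,0,0,0],[0,0,0,0],[0,0,0,0]],
])

```text
time: 12.53
ee_pos: [388.1, 9.3, 201.8]
orientation: [[-0.584, -0.812, -0.0], [-0.812, 0.584, -0.0], [0.0, 0.0, -1.0]]
ft_force: [0.3, -0.1, -0.2]
opening: 86.8
```

```bash
python3 - <<'E'
from h import *
print(get_obs()['ee_pos'],get_obs()['ft_force'])
s=viewer.get_image('scene');t=viewer.get_image('top')
f=lambda i,x,y:cv2.resize(i[y:y+140,x:x+130],(390,420),interpolation=cv2.INTER_CUBIC)
cv2.imwrite('pics/end.png',cv2.convertScaleAbs(np.hstack([f(s,290,250),f(t,140,150)]),alpha=1.5))
for n in('scene','top'): print(n,proj(n,(478,134.5,91)),proj(n,(478,134.5,131)))
E
```

```text
[388.1421985    9.34675639 201.7515937 ] [ 0.30814422 -0.13067871 -0.19196651]
scene [360.6125869  323.64138974] [362.5127468  314.71090862]
top [205.67760887 227.93831968] [199.65189787 221.2630656 ]
```

View pics/end.png

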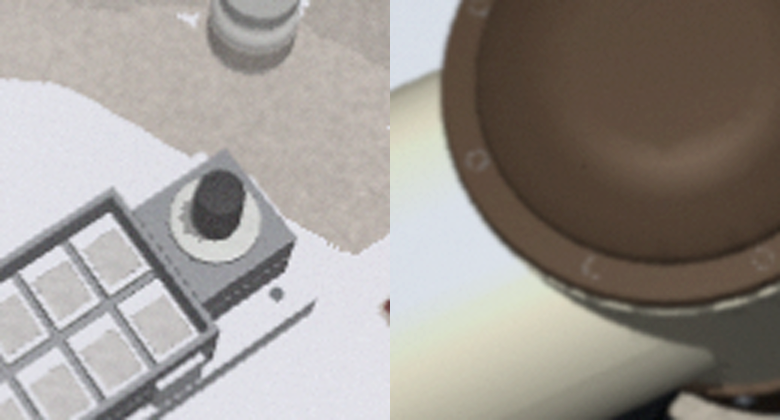

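The flange sits flat on the lug at scene (362,323), against (361,324) predicted, and the knob is upright. The trays look unmoved and the gripper is well away. The top view is blocked by the arm. I'll hand the job in.

```bash
python3 -c "from h import *; print(finish_job())"
```

```text
the job is handed in; nothing more can be done
None
```

The long pin is locked through both trays into the base. I lifted it by its knob, carried it to the grey stack's hole, pushed it down until the flange met the top tray, then let go and backed away.

- **Seating:** the pin met the tray at the expected height (tool tip at 97.7 mm) with a 10 N reaction. After release, the scene camera shows the flange flat on the lug, within about 1 px of where it should be, and the knob upright.
- **Time and force:** it took about 12.6 s of the 38 s, and the wrist force reading never went above about 12 N.
- **Left alone:** the trays look unmoved. The short pin was still in the rack when I last saw it, after lifting the long one, and I never went near it again.
- **Checks that failed or disagreed:** the arm blocked the top camera at the end, so the final check rests on the scene camera alone. In the wrist view before insertion the pin seemed to tilt, but that was the base hole's lit floor. The scene and top views put the rod's foot within 4 px of the prediction.

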